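# Take a printing plate out of the lever arch file

### The job

Lift the lever of the lever arch file on the sloping stand so that its rings spring open, take the handled printing plate off the two posts and lay it gently, flat and handle up, in the open wooden tray. Then press the lever all the way down again so that the rings are shut. Leave the other things on the table where they are.

Things in the scene. Friction and masses are not known exactly. Their poses are not given: they have to be found in the camera images.
- panel: The plywood face of the fixed stand, 200 mm up the slope x 280 mm wide, 12 mm thick. It slopes at 0.45 rad (26 degrees), high edge towards the robot, face turned up and away from it. Origin: centre of its upper surface, 85 mm above the table; x axis up the slope, y along its width, z square off the face.
- post_tip (a point): Tip of the post nearer the lever. Two fixed steel posts (7 mm thick, 42 mm tall, along panel z) stand at panel x = 45, y = -95 and -15 mm. Two steel arches, hinged along y at x = 85, z = 10 mm, bend over onto the post tips when shut; open, they are swung back up the slope, clear of the posts, and stay within 70 mm of the face.
- lever (a joint): Angle of the steel lever that works the arches: 0 = pressed down, parallel to the face, rings shut and latched; 1.2 = standing up, rings wide open (both are end stops). It is over-centre: it needs about 8 N at its grip to lift off 0; past 0.35 rad a spring throws it to 1.2. Pressing it shut needs up to about 11 N at the grip until it is below 0.35, then it snaps down to 0 by itself.
- lever_hinge (a point): Point on the lever's hinge axis, at panel x = 78, y = 20, z = 28 mm. The axis runs along the panel's x. This point does not move.
- lever_grip (a point): Centre of the black plastic grip at the lever's end, 105 mm from the hinge: 34 mm along the lever, 18 mm wide (along panel x), 12 mm thick. The lever itself is a flat steel bar 14 mm wide and 4 mm thick, which points from the hinge along the panel's +y when shut (grip centre 28 mm off the face, nothing under it) and turns up from there, in the plane of panel y and z, towards +z.
- plate: Dark wooden printing plate, 120 (x) x 150 (y) x 10 mm, about 0.25 kg, with two 14 mm hanging holes at x = 45 mm, y = -40 and +40 mm. It starts flat on the panel at panel x = 0, y = -55 mm with its holes over the posts and its axes along the panel's; shut rings keep it there. Origin: centre of its underside; z is square off its back, on which stands the handle.
- plate_handle (a point): Grip point on the plate's wooden ridge handle, 33 mm above the plate's underside. The handle is 22 mm thick (x), 80 mm long (y), centred on the plate, and stands from 10 to 45 mm above the underside.
- tray: Fixed shallow wooden open tray, 190 (x) x 220 (y) x 32 mm outside, walls and floor 6 mm. Origin: centre of its underside, on the table.
- dye_jar: Bystander: amber jar, 44 mm across, 85 mm tall, between stand and tray. Origin under its centre.
- tin: Bystander: flat metal tin, 70 mm across, 35 mm tall, on the robot side, between stand and tray. Origin under its centre.
- block_a: Bystander: small indigo-stained printing block with handle, 70 x 85 x 60 mm, at the far side. Origin under its centre.
- block_b: Bystander: small dark printing block with handle, 80 x 100 x 58 mm, loose at the left. Origin under its centre.
- mug: Bystander: white mug, 76 mm across, 90 mm tall, at the far side. Origin under its centre.
- brush: Bystander: brush lying at the far side, to the right. Origin under its middle.
- bottle: Bystander: white bottle, 60 mm across, 160 mm tall, at the right. Origin under its centre.

How it is judged:
By the outcome, as a careful person would: the job done as asked, in the order asked, and still so for the second after the job is handed in, with the robot touching nothing.
It also fails if it takes over 67 s, if anything falls off the work surface, if the arm or the gripper's body presses on something with over 40 N, if the wrist force passes 120 N, or if a joint passes its speed limit or range.

### The arm

A 7-joint arm with a two-finger parallel gripper is mounted at the origin on the work surface. World frame = base frame: x ahead of the robot, y to its left, z up, the work surface at z = 0. Lengths are in mm, angles in rad, forces in N, time in s.
With the tool pointing down it reaches from about 400 to 875 mm from the base axis. Payload 4.4 kg.
Tool frame: the origin (TCP) lies on the centre line of the jaws, within the pads' length; the fingertips stand 25 mm ahead of it and the grasp point (between the pads) lies 6 mm ahead of it; x points along the fingers, y is the direction in which the jaws open and shut, and the axes are right-handed (so a half turn about x gives the same grasp; the last joint's range is limited). The gripper opens to 85 mm and grips with 20 to 120 N. Pads are 22 mm wide; open, the fingers measure 114 mm over their backs; the gripper's body (76 mm by 85 mm) begins 54 mm behind the grasp point. The pads swing forward as they close: fully open they stand 13 mm farther back than shut.
Start: joints at [1.126, 0.628, 0.038, 1.517, -0.027, 0.996, -0.02], TCP at [240.401, -603.925, 256.313] pointing down, gripper open.
Joint ranges: [-3.06, 3.06], [-0.37, 2.12], [-1.25, 1.32], [0.18, 2.47], [-1.1, 4.24], [0.23, 1.98], [-2.94, 2.94]. Speed limits (rad/s): [2.57, 2.57, 3.14, 3.14, 3.14, 3.14, 3.14].

### API

Orientations are given as [roll, pitch, yaw] about the fixed x, y, z axes, in that order (R = Rz(yaw) Ry(pitch) Rx(roll)).
In Python, from cell import * gives the robot as it stands. The module is installed in compiled form; this text tells all that it offers.
- The arm moves only by the tool jog_arm, never from a script. Its argument "series" is a list of rows, each a list of 3 entries, a list of its own where there are three numbers: the turn, a rotation vector about the tool's x, y, z in degrees, then the shift along the tool's x, y, z in mm, then the gripper's target within -1 to 1 (shut at 1, half-way at 0, fully open at -1). In form: [[[rx, ry, rz], [dx, dy, dz], hand], ...]. A call has 1 to 8 rows; each row shifts and turns the commanded pose from where the row before left it, along the tool's axes as they then stand; what a row does not reach is not made up. A row lasts 1/8 s, in which the tool goes at most 62.5 mm and 10.7 degrees, less where a joint would pass 70% of its speed; a pose out of reach is approached as far as the arm can. A call is refused whole if a number of a shift passes 62.5 or a number of a turn 10.7, either way. A call with a gripper value outside its range is refused whole. The fingers move at their own pace and stop on an object; the grip force is fixed at half the most. Time passes only in rows, so rows that do not move let the fingers close. It gives the time, the measured TCP pose, the force and the opening at its end, in the units of the state.
- read_state(): the state, without advancing time (a new reading comes with each control period).
- get_image(name): name is "scene" or "top"; returns a dict with "img" (480x640x3 uint8, red, green, blue), "range_z" (480x640 float32, mm along the optical axis (not along the pixel's ray), 0 where there is no reading), "fovy" (degrees; the focal length in pixels is half the picture's height over the tangent of half this angle, whatever the lens; pixels are square), "cx", "cy" (the principal point, pixels), "k1" (the pictures are not rectified: a ray, as slopes to the right and down, at radius r is drawn at 1 + k1 r^2 times it, then the intrinsics apply), "cam_to_world" (4x4, takes a point from camera to world coordinates). Camera axes: x right, y up, looking along -z (the intrinsics and any distortion apply to the point x, -y, -z); pixel columns grow to the right and rows downward; lengths in mm; the calibration is good to about 2 mm. A picture is of the moment at which its call begins.
- finish_job(): hands the job in, once; it reports no verdict.
The state is a dict: "clock": time; "qpos": joint angles; "qd": joint speeds; "tau": joint torques, N m; "eef_pos": TCP position; "tool_rot": TCP orientation; "force": force on the tool from outside, world axes, zero at the start; "torque": the same for the moment, N m; "width": finger opening in mm.
Only numpy, scipy, OpenCV 4.12 (cv2) and the standard library are available. Lean on these libraries where they do the work, as an engineer would, in place of code of your own. Each camera call takes 0.05 s, during which the arm holds its last target. There are 200 camera calls.

## Working session

There is one attempt and no reset: what is moved stays moved. The work goes in short steps, Python scripts to look and compute and a tool call to move; the robot and the scene stay as the last step left them, time stands still between calls to the robot, and variables do not carry over. Pictures are saved under pics/ and viewed, about 8 in all and at most 12, crops included, and the job is handed in when it is done.

Besides the shell and the picture viewer there is one more tool, called after "Request:" in YAML: its name, and indented under it one key for each argument. jog_arm: Moves the arm, as the interface text tells. Its arguments: {"type":"object","properties":{"series":{"type":"array"}},"required":["series"]}

```bash
mkdir -p pics
cat > h.py <<'E'
from cell import *
import numpy as np, cv2
from scipy.spatial.transform import Rotation as R
def snap(n,f=None):
    d=get_image(n)
    if f: cv2.imwrite('pics/'+f,d['img'][:,:,::-1])
    return d
def cloud(d):
    H,W=d['range_z'].shape; f=H/2/np.tan(np.radians(d['fovy'])/2)
    u,v=np.meshgrid(np.arange(W),np.arange(H))
    K=np.array([[f,0,d['cx']],[0,f,d['cy']],[0,0,1.]])
    p=cv2.undistortPoints(np.stack([u,v],-1).reshape(-1,1,2).astype(float),K,np.array([d['k1'],0,0,0.])).reshape(H,W,2)
    z=d['range_z']; P=np.stack([p[...,0]*z,-p[...,1]*z,-z,np.ones_like(z)],-1)@np.array(d['cam_to_world']).T
    P=P[...,:3]; P[z==0]=np.nan
    return P
E
python3 - <<'E'
from h import *
for n in('scene','top'):
    d=snap(n,n+'0.png'); np.save(n+'0.npy',cloud(d)); print(n,d['fovy'],d['k1'],np.round(d['cam_to_world'],3).tolist())
s=read_state();print(s)
E
```

```text
scene 47.14678255978832 -0.14150863677233128 [[0.82, -0.353, 0.45, 1169.901], [0.572, 0.513, -0.64, -891.076], [-0.005, 0.783, 0.622, 940.695], [0.0, 0.0, 0.0, 1.0]]
top 54.098656580224876 -0.1274876290180888 [[0.027, 0.996, -0.083, 500.785], [-0.999, 0.025, -0.023, -36.145], [-0.021, 0.084, 0.996, 1248.706], [0.0, 0.0, 0.0, 1.0]]
{'clock': 0.1, 'qpos': array([ 1.12619021,  0.62922119,  0.03842858,  1.51824476, -0.02698068,
        0.99632866, -0.02000858]), 'qd': array([ 9.57517109e-05, -3.17246730e-03,  6.77071852e-04, -1.29088040e-03,
        1.34478593e-03, -5.17710421e-04,  2.17396644e-04]), 'tau': array([ 2.43336734e-03, -5.64528394e+01,  1.23013627e+00, -1.93971008e+01,
        1.12417483e-02,  5.37563188e-03,  2.30476434e-05]), 'eef_pos': array([ 240.22114377, -603.43052635,  255.50919234]), 'tool_rot': array([-1.55795594,  1.56911184,  1.96245837]), 'force': array([0.09659134, 0.08646611, 1.72427724]), 'torque': array([-0.06890425,  0.0028096 , -0.05832605]), 'width': 85.68977787255433}
```

View pics/scene0.png

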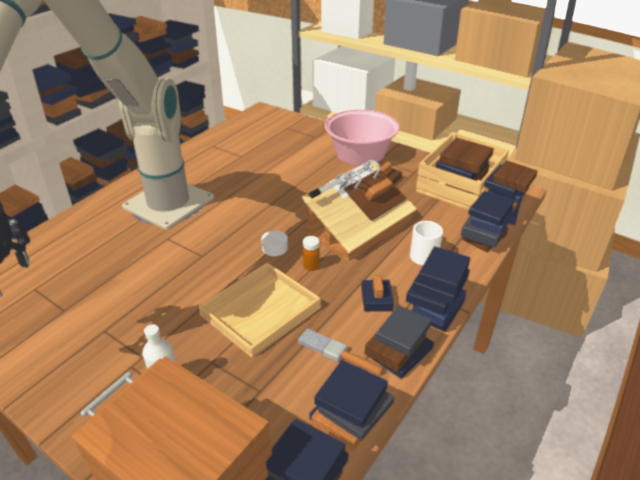

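View pics/top0.png

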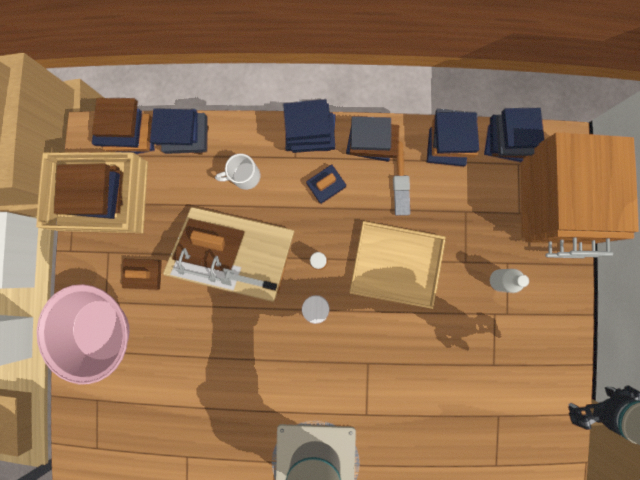

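The scene view shows the stand, with arches and lever along its near (robot-side) edge. The top view has the stand at cols 165–294, rows 208–300, the black grip at about (270,286), the plate handle at about (208,239) and the tray at cols 350–445, rows 222–307. Next I fit the panel, plate and tray from depth.

```bash
cat > fit.py <<'E'
from h import *
P=np.load('top0.npy')
for uv in [(270,286),(208,239),(282,240),(398,262),(318,260),(315,309),(508,282),(240,172),(325,183),(140,274)]:
    print(uv,np.round(P[uv[1],uv[0]]))
# panel plane by points in plywood right part
t=.45
Q=P[195:310,150:305].reshape(-1,3);Q=Q[~np.isnan(Q).any(1)]
from scipy.optimize import minimize
def pose(yaw,cx,cy,cz=85):
    c,s=np.cos(yaw),np.sin(yaw)
    x=np.array([c*np.cos(t),s*np.cos(t),np.sin(t)]);z=np.array([-c*np.sin(t),-s*np.sin(t),np.cos(t)])
    return np.column_stack([x,np.cross(z,x),z]),np.array([cx,cy,cz])
# plane fit: ransac w/ tilt
seed=P[225:270,255:285].reshape(-1,3);seed=seed[~np.isnan(seed).any(1)]
m=seed.mean(0);n=np.linalg.svd(seed-m)[2][2];n*=np.sign(n[2])
k=abs((Q-m)@n)<4; m=Q[k].mean(0)
print('normal',n,'tilt',np.arccos(n[2]),'yaw',np.arctan2(-n[1],-n[0]))
# outline in plane: all points within 60mm above plane and z>25
k=((Q-m)@n>-4)&((Q-m)@n<4)&(Q[:,2]>30)
q=(Q[k]); rect=cv2.minAreaRect(q[:,:2].astype(np.float32));print('xy rect',rect,'mean',m)
for yaw in [np.arctan2(-n[1],-n[0])]:
    Rp,_=pose(yaw,0,0); l=q@Rp; lo,hi=np.percentile(l,[.3,99.7],axis=0); c=Rp@((lo+hi)/2); print('size',hi-lo,'centre',c)
# tray
T=P[215:315,340:455].reshape(-1,3);T=T[(T[:,2]>22)&(T[:,2]<45)]
print('tray',cv2.minAreaRect(T[:,:2].astype(np.float32)))
E
python3 fit.py
```

```text
(270, 286) [473. 114. 151.]
(208, 239) [581. 272. 128.]
(282, 240) [588. 100.  53.]
(398, 262) [ 541. -203.    6.]
(318, 260) [539.   6.  85.]
(315, 309) [414.  12.  36.]
(508, 282) [ 495. -459.  116.]
(240, 172) [774. 227.   6.]
(325, 183) [737.  -6.  60.]
(140, 274) [490. 469.  59.]
normal [ 0.46572097 -0.15947591  0.87044323] tilt 0.5146943408869007 yaw 2.811679332180961
xy rect ((554.7940063476562, 224.02609252929688), (274.54583740234375, 177.6525115966797), 78.38404083251953) mean [572.0866184  195.57281623  77.70786236]
size [202.92527705 275.81260051  17.73854702] centre [558.45757422 218.28354029  89.0597361 ]
tray ((533.7784423828125, -199.1954345703125), (220.69052124023438, 190.12060546875), 80.77313995361328)
```

```bash
cat >> fit.py <<'E'
print('----')
Rp,c=pose(np.radians(168.4),554.8,224.0)
L=(Q-c)@Rp
k=(abs(L[:,0])<98)&(abs(L[:,1]-85)<45)&(L[:,0]<55)
A=np.column_stack([L[k][:,:2],np.ones(k.sum())]);print('bare face z=ax+by+c',np.linalg.lstsq(A,L[k][:,2],rcond=None)[0],np.median(L[k][:,2]))
for nm,lo,hi,b in [('handle',38,52,[-40,40,-110,0]),('plate',6,14,[-75,75,-140,30])]:
    k=(L[:,2]>lo)&(L[:,2]<hi)&(L[:,0]>b[0])&(L[:,0]<b[1])&(L[:,1]>b[2])&(L[:,1]<b[3]);print(nm,np.percentile(L[k],[1,50,99],axis=0).round(1).tolist(),cv2.minAreaRect(L[k][:,:2].astype(np.float32)))
k=(L[:,2]>20)&(L[:,2]<50)&(L[:,1]>100)&(L[:,0]>60);print('grip',np.percentile(L[k],[2,50,98],axis=0).round(1).tolist(),k.sum())
for p in [(78,125,28),(78,20,28),(0,-55,33),(45,-15,42)]: print(p,(Rp@p+c).round(1))
print(Rp.round(3))
E
python3 fit.py | sed -n '/----/,$p'
```

```text
----
bare face z=ax+by+c [-0.05530247 -0.1250055   7.46030735] -0.10407328473105351
handle [[-10.1, -95.1, 38.6], [2.9, -55.6, 44.1], [13.0, -17.4, 49.1]] ((1.8990306854248047, -57.58657455444336), (81.79781341552734, 25.687238693237305), 88.57213592529297)
plate [[-58.8, -132.1, 6.3], [10.6, -54.7, 10.1], [60.4, 16.3, 13.8]] ((0.152191162109375, -53.546653747558594), (150.05340576171875, 163.17715454101562), 1.6631126403808594)
grip [[69.6, 101.3, 26.7], [79.9, 119.6, 33.7], [86.4, 137.3, 37.8]] 115
(78, 125, 28) [472.8 113.2 144.1]
(78, 20, 28) [493.9 216.1 144.1]
(0, -55, 33) [579.9 275.  114.7]
(45, -15, 42) [536.  243.2 142.4]
[[-0.882 -0.201  0.426]
 [ 0.181 -0.98  -0.087]
 [ 0.435  0.     0.9  ]]
```

```bash
cat >> h.py <<'E'
t=.45; yaw=np.radians(168.4)
Rp=(R.from_euler('z',yaw)*R.from_euler('y',-t)).as_matrix(); cp=np.array([554.8,224.0,85])
def rot(s): return R.from_euler('xyz',s['tool_rot']).as_matrix()
def w(p): return Rp@np.array(p,float)+cp
def Rtool(sgn): # down the panel normal, tool y along sgn*panel x
    x=-Rp[:,2]; y=sgn*Rp[:,0]; return np.column_stack([x,y,np.cross(x,y)])
def rel(pos,Rt,s=None):
    """turn (deg rotvec, tool axes) and shift in tool axes after / before the turn"""
    s=s or read_state(); Rc=rot(s); d=np.asarray(pos)-s['eef_pos']
    print('turn',np.degrees(R.from_matrix(Rc.T@Rt).as_rotvec()).round(1),'shift(after turn)',(Rt.T@d).round(1),'(before)',(Rc.T@d).round(1))
def st():
    s=read_state(); print('t',s['clock'],'q',s['qpos'].round(2),'p',s['eef_pos'].round(1),'panel',((s['eef_pos']-cp)@Rp).round(1),'F',s['force'].round(1),'w',round(s['width'],1)); return s
E
python3 - <<'E'
from h import *
s=read_state();print(rot(s).round(2))
for g in(1,-1): print(Rtool(g).round(2)); rel(w([78,119,130]),Rtool(g),s)
E
```

```text
[[-0.    0.37 -0.93]
 [ 0.   -0.93 -0.37]
 [-1.   -0.    0.  ]]
[[-0.43 -0.88  0.2 ]
 [ 0.09  0.18  0.98]
 [-0.9   0.43  0.  ]]
turn [120.9 -27.6  15. ] shift(after turn) [ -38.1 -123.8  754.8] (before) [  20.5 -560.5 -521.5]
[[-0.43  0.88 -0.2 ]
 [ 0.09 -0.18 -0.98]
 [-0.9  -0.43  0.  ]]
turn [-55.7 -12.8 -23.5] shift(after turn) [ -38.1  123.8 -754.8] (before) [  20.5 -560.5 -521.5]
```

Request:
jog_arm:
  series:
    - [[0,0,0],[-2,-36,-34],-1]
    - [[0,0,0],[-2,-38,-36],-1]
    - [[0,0,0],[-2,-38,-36],-1]
    - [[0,0,0],[0,-38,-36],-1]
    - [[0,0,0],[0,-38,-36],-1]
    - [[0,0,0],[0,-38,-36],-1]
    - [[0,0,0],[0,-38,-36],-1]
    - [[0,0,0],[0,-38,-36],-1]

```text
clock: 1.1
eef_pos: [394.8, -215.9, 262.3]
tool_rot: [-2.93, 1.571, 0.59]
force: [1.1, -0.4, 0.2]
width: 85.4
```

Request:
jog_arm:
  series:
    - [[-8,0,0],[0,0,0],-1]
    - [[-8,0,0],[0,0,0],-1]
    - [[-8,0,0],[0,0,0],-1]
    - [[-8,0,0],[0,0,0],-1]
    - [[-8,0,0],[0,0,0],-1]
    - [[-8,0,0],[0,0,0],-1]

```text
clock: 1.85
eef_pos: [394.2, -217.5, 262.1]
tool_rot: [-1.658, 1.57, 2.704]
force: [-0.7, 0.6, 0.5]
width: 85.6
```

Run:
```python
from h import *
s=st(); rel(w([78,119,130]),Rtool(-1),s)
```

```text
t 1.85 q [ 0.61  0.34 -0.22  2.04  0.1   0.77 -0.02] p [ 394.2 -217.5  262.1] panel [138.8 464.8 129.6] F [-0.7  0.6  0.5] w 85.6
turn [ -8.3  -1.9 -25.7] shift(after turn) [  -0.4   60.8 -345.8] (before) [  26.1    3.6 -350.1]
```

Request:
jog_arm:
  series:
    - [[-2.8,-0.6,-8.6],[0,0,0],-1]
    - [[-2.8,-0.6,-8.6],[0,0,0],-1]
    - [[-2.8,-0.6,-8.6],[0,0,0],-1]
    - [[0,0,0],[0,10,-40],-1]
    - [[0,0,0],[0,10,-60],-1]
    - [[0,0,0],[0,10,-60],-1]
    - [[0,0,0],[0,10,-60],-1]
    - [[0,0,0],[0,10,-60],-1]

```text
clock: 2.85
eef_pos: [496.1, 49.0, 240.7]
tool_rot: [-1.575, 1.12, 2.932]
force: [2.1, -0.1, -0.4]
width: 85.7
```

Run:
```python
from h import *
s=st(); rel(w([78,119,130]),Rtool(-1),s)
```

```text
t 2.85 q [ 0.11  0.67 -0.3   1.61  0.02  1.31 -0.39] p [496.1  49.  240.7] panel [ 87.8 183.2 130.5] F [ 2.1 -0.1 -0.4] w 85.7
turn [-0.1 -0.2  0.1] shift(after turn) [  0.5   9.8 -64.2] (before) [  0.7   9.7 -64.2]
```

Request:
jog_arm:
  series:
    - [[0,0,0],[0,5,-31],-1]
    - [[0,0,0],[0,5,-30],-1]
    - [[0,0,0],[20,0,0],-1]
    - [[0,0,0],[30,0,0],-1]
    - [[0,0,0],[25,0,0],-1]
    - [[0,0,0],[0,0,0],-1]

```text
clock: 3.6
eef_pos: [483.3, 111.9, 168.2]
tool_rot: [-1.572, 1.116, 2.936]
force: [-1.0, -0.2, 0.5]
width: 85.2
```

Run:
```python
from h import *
s=st(); rel(w([78,122,35]),Rtool(-1),s)
d=snap('scene'); cv2.imwrite('pics/s1.png',cv2.resize(d['img'][110:270,230:440,::-1],None,fx=3.8,fy=3.7,interpolation=cv2.INTER_CUBIC)[:600])
```

```text
t 3.6 q [ 0.01  0.76 -0.31  1.68  0.01  1.14 -0.48] p [483.3 111.9 168.2] panel [ 79.  124.2  54.3] F [-1.  -0.2  0.5] w 85.2
turn [-0.1 -0.1  0.3] shift(after turn) [19.3  1.  -2.2] (before) [19.2  1.1 -2.2]
```

View pics/s1.png

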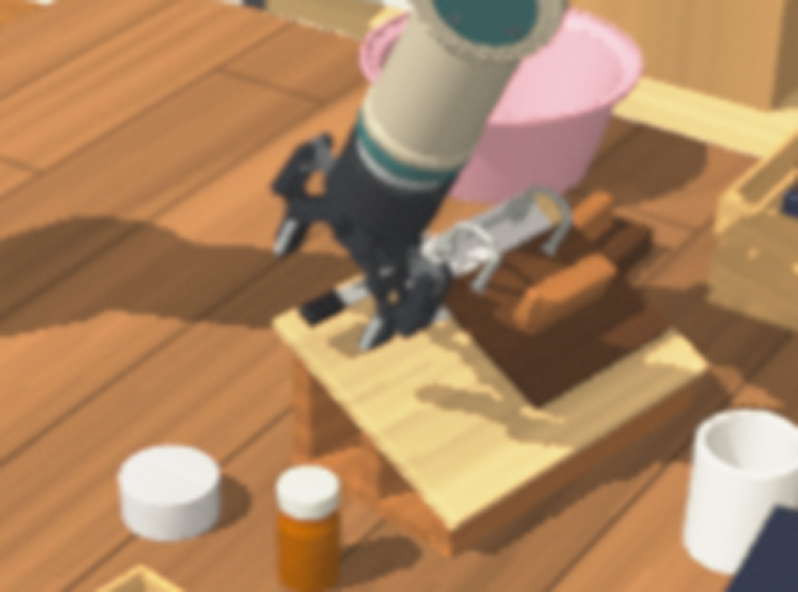

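The jaws straddle the lever: the grip shows at about (320,305), between the fingertips at (285,240) and (375,335). I go down and close.

Request:
jog_arm:
  series:
    - [[0,0,0],[12,1,0],-1]
    - [[0,0,0],[8,0,0],-1]
    - [[0,0,0],[0,0,0],1]
    - [[0,0,0],[0,0,0],1]
    - [[0,0,0],[0,0,0],1]
    - [[0,0,0],[0,0,0],1]
    - [[0,0,0],[0,0,0],1]
    - [[0,0,0],[0,0,0],1]

```text
clock: 4.65
eef_pos: [476.1, 114.0, 152.1]
tool_rot: [-1.575, 1.117, 2.933]
force: [-2.9, -0.7, 6.9]
width: 17.0
```

Run:
```python
from h import *
s=st(); print((s['force']@Rp).round(1))
```

```text
t 4.65 q [ 0.01  0.77 -0.31  1.71  0.01  1.09 -0.48] p [476.1 114.  152.1] panel [ 78.7 123.6  36.5] F [-2.9 -0.7  6.9] w 17.0
[5.5 1.3 5. ]
```

Request:
jog_arm:
  series:
    - [[0,0,0],[-10,0,-0.5],1]
    - [[0,0,0],[-10,0,-1.6],1]
    - [[0,0,0],[-10,0,-2.6],1]
    - [[0,0,0],[-10,0,-3.5],1]
    - [[0,0,0],[0,0,0],1]

```text
clock: 5.28
eef_pos: [494.5, 119.1, 187.3]
tool_rot: [-1.576, 1.116, 2.933]
force: [-4.5, 2.8, -3.0]
width: 16.9
```

Run:
```python
from h import *
s=st(); print((s['force']@Rp).round(1))
```

```text
t 5.275 q [ 0.    0.75 -0.31  1.63  0.01  1.2  -0.48] p [494.5 119.1 187.3] panel [ 78.7 114.9  75.6] F [-4.5  2.8 -3. ] w 16.9
[ 3.2 -1.9 -4.9]
```

Still gripped and following. I continue the arc up to 1.2 rad.

Request:
jog_arm:
  series:
    - [[0,0,0],[-9.3,0,-4.5],1]
    - [[0,0,0],[-9,0,-5.4],1]
    - [[0,0,0],[-8.2,0,-6.2],1]
    - [[0,0,0],[-7.6,0,-7.1],1]
    - [[0,0,0],[-6.9,0,-7.8],1]
    - [[0,0,0],[-6,0,-8.4],1]
    - [[0,0,0],[-5,0,-9],1]
    - [[0,0,0],[-3.9,0,-8.5],1]

```text
clock: 6.28
eef_pos: [530.3, 172.0, 238.5]
tool_rot: [-1.584, 1.117, 2.926]
force: [-3.1, 5.9, -0.9]
width: 16.5
```

Run:
```python
from h import *
s=st(); print((s['force']@Rp).round(1))
```

```text
t 6.275 q [-0.07  0.75 -0.32  1.46 -0.02  1.35 -0.55] p [530.3 172.  238.5] panel [ 78.9  55.9 132.4] F [-3.1  5.9 -0.9] w 16.5
[ 3.4 -5.1 -2.6]
```

Request:
jog_arm:
  series:
    - [[0,0,0],[0,0,0],-1]
    - [[0,0,0],[0,0,0],-1]
    - [[0,0,0],[0,0,0],-1]
    - [[0,0,0],[0,0,0],-1]
    - [[0,0,0],[-20,0,0],-1]
    - [[0,0,0],[-30,0,0],-1]
    - [[0,0,0],[-30,0,0],-1]
    - [[0,0,0],[0,0,0],-1]

```text
clock: 7.28
eef_pos: [567.2, 161.3, 310.9]
tool_rot: [-1.58, 1.124, 2.927]
force: [-0.7, -0.6, 0.2]
width: 85.2
```

Run:
```python
from h import *
s=st(); rel(w([1.5,-56,140]),Rtool(-1),s)
d=snap('scene'); cv2.imwrite('pics/s2.png',cv2.resize(d['img'][110:270,230:440,::-1],None,fx=3.8,fy=3.7,interpolation=cv2.INTER_CUBIC)[:600])
```

```text
t 7.275 q [-0.06  0.73 -0.32  1.27 -0.02  1.56 -0.55] p [567.2 161.3 310.9] panel [ 76.   59.  214.2] F [-0.7 -0.6  0.2] w 85.2
turn [-0.1 -0.3 -0.2] shift(after turn) [  74.2   74.5 -115. ] (before) [  75.    74.  -114.7]
```

View pics/s2.png

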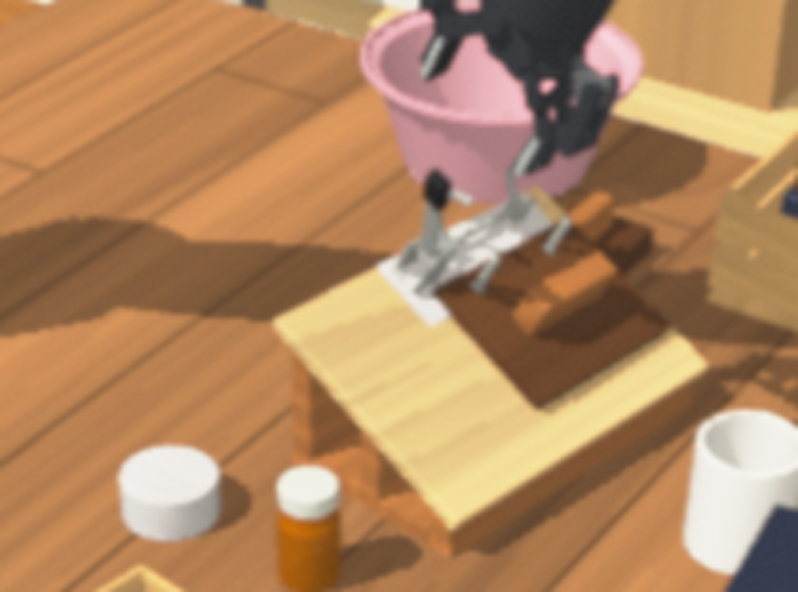

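The lever stands up (grip at (437,190)), the arches are swung back and the posts at (487,275) and (557,235) are free. On to the handle at (570,290).

Request:
jog_arm:
  series:
    - [[0,0,0],[0,18,-40],-1]
    - [[0,0,0],[0,28,-40],-1]
    - [[0,0,0],[0,28,-35],-1]
    - [[0,0,0],[35,0,0],-1]
    - [[0,0,0],[40,0,0],-1]
    - [[0,0,0],[40,0,0],-1]
    - [[0,0,0],[20,0,0],-1]
    - [[0,0,0],[0,0,0],-1]

```text
clock: 8.32
eef_pos: [594.2, 272.3, 153.5]
tool_rot: [-1.569, 1.115, 2.939]
force: [-0.0, 0.3, 0.0]
width: 85.3
```

Run:
```python
from h import *
s=st(); rel(w([1.5,-56,41]),Rtool(-1),s)
```

```text
t 8.325 q [-0.21  0.97 -0.31  1.2  -0.01  1.36 -0.64] p [594.2 272.3 153.5] panel [  3.8 -55.3  74.3] F [-0.   0.3  0. ] w 85.3
turn [-0.1  0.   0.4] shift(after turn) [33.3  2.3 -0.7] (before) [33.3  2.5 -0.7]
```

Request:
jog_arm:
  series:
    - [[0,0,0],[15,2,-1],-1]
    - [[0,0,0],[12,0,0],-1]
    - [[0,0,0],[5,0,0],-1]
    - [[0,0,0],[0,0,0],1]
    - [[0,0,0],[0,0,0],1]
    - [[0,0,0],[0,0,0],1]
    - [[0,0,0],[0,0,0],1]
    - [[0,0,0],[0,0,0],1]

```text
clock: 9.32
eef_pos: [585.8, 276.2, 126.6]
tool_rot: [-1.577, 1.121, 2.93]
force: [1.5, -0.1, 2.5]
width: 20.9
```

Run:
```python
from h import *
s=st(); print((s['force']@Rp).round(1))
```

```text
t 9.325 q [-0.22  0.99 -0.31  1.25 -0.01  1.29 -0.64] p [585.8 276.2 126.6] panel [  0.1 -57.4  46.1] F [ 1.5 -0.1  2.5] w 20.9
[-0.2 -0.2  2.9]
```

Request:
jog_arm:
  series:
    - [[0,0,0],[-8,0,0],1]
    - [[0,0,0],[-10,0,0],1]
    - [[0,0,0],[-12,0,0],1]
    - [[0,0,0],[-15,0,0],1]
    - [[0,0,0],[-20,0,0],1]
    - [[0,0,0],[-20,0,0],1]
    - [[0,0,0],[-20,0,0],1]
    - [[0,0,0],[0,0,0],1]

```text
clock: 10.32
eef_pos: [631.4, 266.8, 222.6]
tool_rot: [-1.581, 1.124, 2.926]
force: [1.6, 0.3, -3.3]
width: 20.9
```

Run:
```python
from h import *
s=st()
d=snap('scene'); cv2.imwrite('pics/s3.png',cv2.resize(d['img'][80:270,230:480,::-1],None,fx=3.1,fy=3.1,interpolation=cv2.INTER_CUBIC)[:600])
```

```text
t 10.325 q [-0.21  0.96 -0.31  1.02 -0.02  1.55 -0.64] p [631.4 266.8 222.6] panel [  0.  -57.3 152.8] F [ 1.6  0.3 -3.3] w 20.9
```

View pics/s3.png

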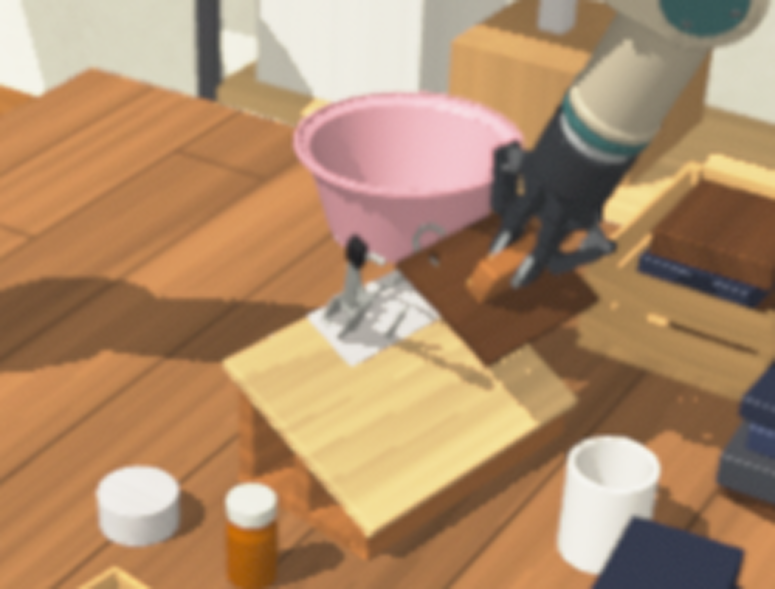

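The plate hangs square in the jaws, clear of the posts. The lever tip is at (357,250). I go up over the lever height, then across.

Request:
jog_arm:
  series:
    - [[0,0,0],[-20,0,0],1]
    - [[0,0,0],[-25,5,0],1]
    - [[0,0,0],[0,5,20],1]
    - [[0,0,0],[0,0,40],1]
    - [[0,0,0],[0,0,50],1]
    - [[0,0,0],[0,0,50],1]
    - [[0,0,0],[0,0,50],1]
    - [[0,0,0],[0,0,40],1]

```text
clock: 11.38
eef_pos: [604.6, 12.2, 255.1]
tool_rot: [-1.57, 1.117, 2.935]
force: [0.6, -0.1, -2.5]
width: 20.7
```

```bash
cat >> h.py <<'E'
ty=np.radians(170.8)
Rt=np.column_stack([[0,0,-1],[-np.cos(ty),-np.sin(ty),0],np.cross([0,0,-1],[-np.cos(ty),-np.sin(ty),0])])
E
python3 - <<'E'
from h import *
s=st(); rel([533.8,-199.2,170],Rt,s)
E
```

```text
t 11.375 q [ 0.12  0.82 -0.28  1.23  0.06  1.54 -0.34] p [604.6  12.2 255.1] panel [ -8.3 197.5 192.9] F [ 0.6 -0.1 -2.5] w 20.7
turn [-2.7 -0.6 26. ] shift(after turn) [ 85.1 -36.1 220. ] (before) [ 87.8  14.2 221.4]
```

Request:
jog_arm:
  series:
    - [[-0.9,-0.2,8.7],[0,0,0],1]
    - [[-0.9,-0.2,8.7],[0,0,0],1]
    - [[-0.9,-0.2,8.6],[0,0,0],1]
    - [[0,0,0],[0,-6,40],1]
    - [[0,0,0],[0,-10,60],1]
    - [[0,0,0],[0,-10,60],1]
    - [[0,0,0],[0,-10,60],1]
    - [[0,0,0],[0,0,0],1]

```text
clock: 12.38
eef_pos: [530.9, -203.2, 254.0]
tool_rot: [-0.945, 1.567, -2.685]
force: [0.4, 0.9, -3.1]
width: 20.9
```

Run:
```python
from h import *
s=st(); rel([533.8,-199.2,53],Rt,s)
d=snap('top'); cv2.imwrite('pics/t2.png',cv2.resize(d['img'][190:330,290:490,::-1],None,fx=4,fy=4,interpolation=cv2.INTER_CUBIC))
P=cloud(d); T=P[215:315,340:455].reshape(-1,3);T=T[(T[:,2]>22)&(T[:,2]<45)]
print('tray rim',cv2.minAreaRect(T[:,:2].astype(np.float32)))
```

```text
t 12.375 q [ 0.49  0.52 -0.27  1.75  0.17  0.9  -0.02] p [ 530.9 -203.2  254. ] panel [ 17.3 423.3 179.4] F [ 0.4  0.9 -3.1] w 20.9
turn [-0.5  0.1  0.2] shift(after turn) [201.    2.2  -4.4] (before) [201.    2.7  -4.8]
tray rim ((536.6970825195312, -180.10523986816406), (182.70538330078125, 189.30397033691406), 80.97657775878906)
```

View pics/t2.png

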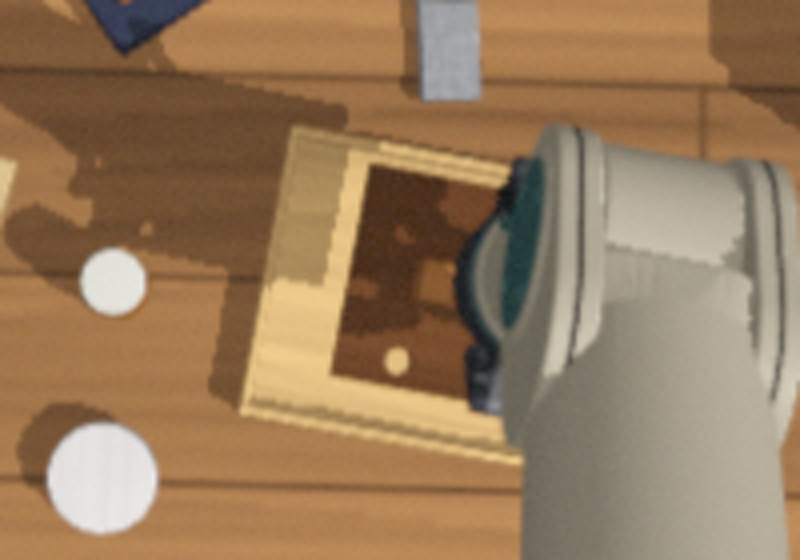

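The plate is above the tray with edges parallel (plate corner at (370,165) inside the tray corner at (290,128)). I lower it.

Request:
jog_arm:
  series:
    - [[0,0,0],[30,2,-4],1]
    - [[0,0,0],[50,0,0],1]
    - [[0,0,0],[45,0,0],1]
    - [[0,0,0],[30,0,0],1]
    - [[0,0,0],[20,0,0],1]
    - [[0,0,0],[10,0,0],1]
    - [[0,0,0],[5,0,0],1]
    - [[0,0,0],[0,0,0],1]

```text
clock: 13.42
eef_pos: [540.0, -191.3, 66.0]
tool_rot: [2.211, 1.567, 0.483]
force: [-0.1, -0.1, -2.8]
width: 21.0
```

Run:
```python
from h import *
s=st(); rel([533.8,-199.2,53],Rt,s)
```

```text
t 13.425 q [ 0.41  0.79 -0.18  1.87  0.27  0.5  -0.12] p [ 540.  -191.3   66. ] panel [-70.4 409.7  13. ] F [-0.1 -0.1 -2.8] w 21.0
turn [ 0.2 -0.1 -0.2] shift(after turn) [13.  -4.9  8.8] (before) [13.  -5.   8.9]
```

Request:
jog_arm:
  series:
    - [[0,0,0],[4,-3,5],1]
    - [[0,0,0],[4,-2,4],1]
    - [[0,0,0],[2,0,0],1]
    - [[0,0,0],[2,0,0],1]
    - [[0,0,0],[0,0,0],1]

```text
clock: 14.05
eef_pos: [533.7, -199.4, 53.6]
tool_rot: [2.299, 1.567, 0.571]
force: [-0.9, 0.3, -3.8]
width: 20.8
```

Run:
```python
from h import *
s=st(); rel([533.8,-199.2,53],Rt,s)
```

```text
t 14.05 q [ 0.42  0.81 -0.18  1.89  0.28  0.47 -0.11] p [ 533.7 -199.4   53.6] panel [-7.17e+01  4.19e+02 -3.00e-01] F [-0.9  0.3 -3.8] w 20.8
turn [ 0.2 -0.2 -0.2] shift(after turn) [ 0.6  0.1 -0.2] (before) [ 0.6  0.1 -0.2]
```

Not touching yet (force still −3.8 N). I creep down.

Request:
jog_arm:
  series:
    - [[0,0,0],[0.7,0,0],1]
    - [[0,0,0],[0.7,0,0],1]
    - [[0,0,0],[0,0,0],1]

```text
clock: 14.42
eef_pos: [533.9, -199.5, 52.8]
tool_rot: [2.149, 1.567, 0.42]
force: [-0.3, 0.5, 3.4]
width: 20.9
```

Request:
jog_arm:
  series:
    - [[0,0,0],[0.7,0,0],1]
    - [[0,0,0],[0.7,0,0],1]
    - [[0,0,0],[0,0,0],1]

```text
clock: 14.8
eef_pos: [533.9, -199.5, 52.7]
tool_rot: [2.029, 1.567, 0.3]
force: [-3.6, 0.6, 15.2]
width: 20.9
```

Request:
jog_arm:
  series:
    - [[0,0,0],[-1,0,0],1]
    - [[0,0,0],[0,0,0],-1]
    - [[0,0,0],[0,0,0],-1]
    - [[0,0,0],[0,0,0],-1]
    - [[0,0,0],[0,0,0],-1]
    - [[0,0,0],[-15,0,0],-1]
    - [[0,0,0],[-40,0,0],-1]
    - [[0,0,0],[-60,0,0],-1]

```text
clock: 15.8
eef_pos: [532.3, -199.5, 167.7]
tool_rot: [3.035, 1.568, 1.306]
force: [0.4, -0.0, -0.1]
width: 85.2
```

Request:
jog_arm:
  series:
    - [[0,0,0],[-60,0,0],-1]
    - [[0,0,0],[-50,0,0],-1]
    - [[0,0,0],[0,0,-50],-1]
    - [[0,0,0],[0,0,-60],-1]
    - [[0,0,0],[0,0,-60],-1]
    - [[0,0,0],[0,0,0],-1]

```text
clock: 16.55
eef_pos: [560.0, -25.0, 278.8]
tool_rot: [2.511, 1.563, 0.793]
force: [-0.5, -1.4, -0.7]
width: 85.5
```

Run:
```python
from h import *
s=st(); rel(w([78,58,210]),Rtool(-1),s)
d=snap('top'); P=cloud(d); T=P[215:315,340:455].reshape(-1,3)
k=(T[:,2]>11)&(T[:,2]<22); print('plate band',np.percentile(T[k],[5,50,95],axis=0).round(1).tolist())
k=(T[:,2]>42)&(T[:,2]<60); print('handle',np.percentile(T[k],[2,50,98],axis=0).round(1).tolist(),k.sum())
cv2.imwrite('pics/t3.png',cv2.resize(d['img'][160:330,140:460,::-1],None,fx=2.5,fy=2.5,interpolation=cv2.INTER_CUBIC))
```

```text
t 16.55 q [ 0.21  0.49 -0.31  1.74  0.17  0.94 -0.32] p [560.  -25.  278.8] panel [ 34.6 242.8 198.5] F [-0.5 -1.4 -0.7] w 85.5
turn [  3.2   0.3 -26. ] shift(after turn) [ -11.5  -43.4 -184.8] (before) [ -28.2  -23.7 -186.6]
plate band [[478.1, -273.1, 11.9], [539.3, -201.3, 15.8], [594.9, -131.4, 20.0]]
handle [[522.6, -236.4, 45.8], [534.8, -197.1, 50.7], [548.6, -161.2, 54.9]] 263
```

View pics/t3.png

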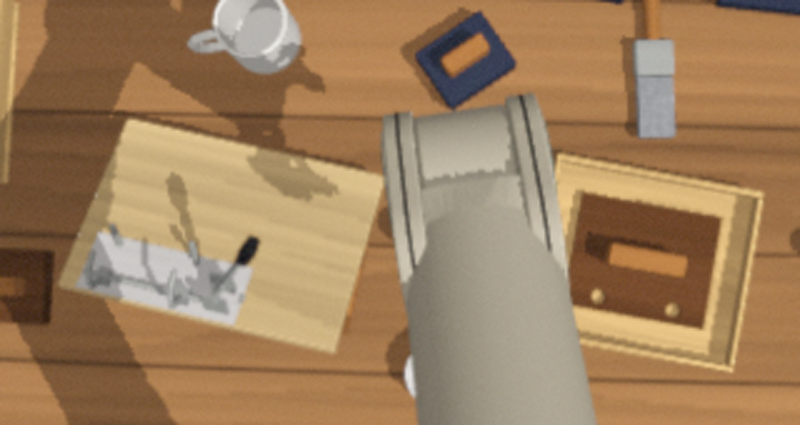

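The plate lies flat in the tray, handle up at (648,260), and the lever still stands at (248,245). I return to the lever.

Request:
jog_arm:
  series:
    - [[1,0.1,-8.7],[0,0,0],-1]
    - [[1,0.1,-8.7],[0,0,0],-1]
    - [[1,0.1,-8.6],[0,0,0],-1]
    - [[0,0,0],[-11,-13,-30],-1]
    - [[0,0,0],[0,-10,-50],-1]
    - [[0,0,0],[0,-10,-50],-1]
    - [[0,0,0],[0,-10,-55],-1]
    - [[0,0,0],[0,0,0],-1]

```text
clock: 17.6
eef_pos: [564.0, 160.4, 306.2]
tool_rot: [-1.571, 1.12, 2.938]
force: [-0.2, -0.5, 0.5]
width: 85.8
```

Run:
```python
from h import *
s=st(); rel(w([78.7,57,134]),Rtool(-1),s)
```

```text
t 17.6 q [-0.05  0.73 -0.34  1.28 -0.01  1.55 -0.55] p [564.  160.4 306.2] panel [ 76.6  60.4 208.7] F [-0.2 -0.5  0.5] w 85.8
turn [-0.  -0.   0.1] shift(after turn) [74.7 -2.1 -3.4] (before) [74.7 -2.1 -3.4]
```

Request:
jog_arm:
  series:
    - [[0,0,0],[25,-2,-3],-1]
    - [[0,0,0],[30,0,0],-1]
    - [[0,0,0],[20,0,0],-1]
    - [[0,0,0],[0,0,0],1]
    - [[0,0,0],[0,0,0],1]
    - [[0,0,0],[0,0,0],1]
    - [[0,0,0],[0,0,0],1]
    - [[0,0,0],[0,0,0],1]

```text
clock: 18.6
eef_pos: [530.2, 166.1, 240.6]
tool_rot: [-1.561, 1.116, 2.943]
force: [-4.0, -1.4, 9.2]
width: 17.2
```

Run:
```python
from h import *
s=st(); print((s['force']@Rp).round(1))
```

```text
t 18.6 q [-0.06  0.75 -0.34  1.45 -0.01  1.36 -0.56] p [530.2 166.1 240.6] panel [ 78.9  61.7 134.7] F [-4.  -1.4  9.2] w 17.2
[7.3 2.2 6.7]
```

Request:
jog_arm:
  series:
    - [[0,0,0],[4,0,8.7],1]
    - [[0,0,0],[5,0,8.3],1]
    - [[0,0,0],[6.2,0,8.7],1]
    - [[0,0,0],[7,0,8],1]
    - [[0,0,0],[7.9,0,7.3],1]
    - [[0,0,0],[8.5,0,6.5],1]
    - [[0,0,0],[9.1,0,5.6],1]
    - [[0,0,0],[9.6,0,4.7],1]

```text
clock: 19.6
eef_pos: [495.0, 115.7, 189.8]
tool_rot: [-1.568, 1.12, 2.935]
force: [-2.4, 0.8, 13.9]
width: 17.0
```

Run:
```python
from h import *
s=st(); print((s['force']@Rp).round(1))
```

```text
t 19.6 q [ 0.02  0.74 -0.33  1.63  0.02  1.2  -0.5 ] p [495.  115.7 189.8] panel [ 78.7 118.1  78.4] F [-2.4  0.8 13.9] w 17.0
[ 8.3 -0.3 11.4]
```

Request:
jog_arm:
  series:
    - [[0,0,0],[10.1,0,3.5],1]
    - [[0,0,0],[10.3,0,2.6],1]
    - [[0,0,0],[10.5,0,1.5],1]
    - [[0,0,0],[9,0,0.5],1]
    - [[0,0,0],[2,0,0],1]
    - [[0,0,0],[0,0,0],1]

```text
clock: 20.35
eef_pos: [474.2, 110.8, 149.6]
tool_rot: [-1.562, 1.116, 2.941]
force: [-5.4, 1.3, 3.2]
width: 16.8
```

Run:
```python
from h import *
s=st(); print((s['force']@Rp).round(1))
```

```text
t 20.35 q [ 0.02  0.78 -0.32  1.72  0.03  1.09 -0.49] p [474.2 110.8 149.6] panel [ 78.7 127.1  33.8] F [-5.4  1.3  3.2] w 16.8
[ 6.4 -0.2  0.4]
```

Request:
jog_arm:
  series:
    - [[0,0,0],[0,0,0],-1]
    - [[0,0,0],[0,0,0],-1]
    - [[0,0,0],[0,0,0],-1]
    - [[0,0,0],[0,0,0],-1]
    - [[0,0,0],[-20,0,0],-1]
    - [[0,0,0],[-40,0,0],-1]
    - [[0,0,0],[-50,0,0],-1]
    - [[0,0,0],[-50,0,0],-1]

```text
clock: 21.35
eef_pos: [544.5, 95.8, 295.0]
tool_rot: [-1.561, 1.12, 2.941]
force: [1.0, -0.2, -0.5]
width: 85.9
```

Request:
jog_arm:
  series:
    - [[0,0,0],[0,0,40],-1]
    - [[0,0,0],[0,0,50],-1]
    - [[0,0,0],[0,0,50],-1]
    - [[0,0,0],[0,0,0],-1]

```text
clock: 21.85
eef_pos: [514.2, -46.2, 294.0]
tool_rot: [-1.551, 1.12, 2.942]
force: [1.9, 0.4, 0.0]
width: 85.5
```

Run:
```python
from h import *
s=st()
d=snap('scene'); a=cv2.resize(d['img'][110:270,230:440,::-1],None,fx=3.8,fy=3.7,interpolation=cv2.INTER_CUBIC)
cv2.imwrite('pics/s4.png',a[:600])
P=cloud(d).reshape(-1,3);L=(P-cp)@Rp
k=(abs(L[:,0]-78)<10)&(L[:,1]>30)&(L[:,1]<145)&(L[:,2]>15)&(L[:,2]<80);print(k.sum(),np.percentile(L[k],[2,50,98],axis=0).round(1).tolist(),np.polyfit(L[k][:,1],L[k][:,2],1))
k=(abs(L[:,0]-78)<10)&(L[:,1]>30)&(L[:,1]<145)&(L[:,2]>80)&(L[:,2]<150);print('standing pts',k.sum())
P0=np.load('top0.npy');P1=cloud(snap('top','t4.png'))
for n,u,v in [('jar',318,260),('tin',315,309),('mug',257,180),('blkA',325,183),('blkB',140,274),('bottle',508,282),('brush',402,195)]: print(n,P0[v,u].round(),P1[v,u].round())
```

```text
t 21.85 q [ 0.24  0.65 -0.29  1.48  0.07  1.48 -0.28] p [514.2 -46.2 294. ] panel [ 77.8 272.8 194.5] F [1.9 0.4 0. ] w 85.5
199 [[70.8, 32.3, 23.0], [78.1, 96.4, 30.0], [87.0, 141.0, 36.9]] [ 0.02971642 27.20525963]
standing pts 0
jar [539.   6.  85.] [539.   6.  84.]
tin [414.  12.  36.] [414.  11.  39.]
mug [751. 178.  11.] [750. 178.  16.]
blkA [737.  -6.  60.] [737.  -6.  62.]
blkB [490. 469.  59.] [490. 468.  61.]
bottle [ 495. -459.  116.] [ 495. -459.  114.]
brush [ 719. -210.   16.] [ 718. -210.   18.]
```

View pics/s4.png

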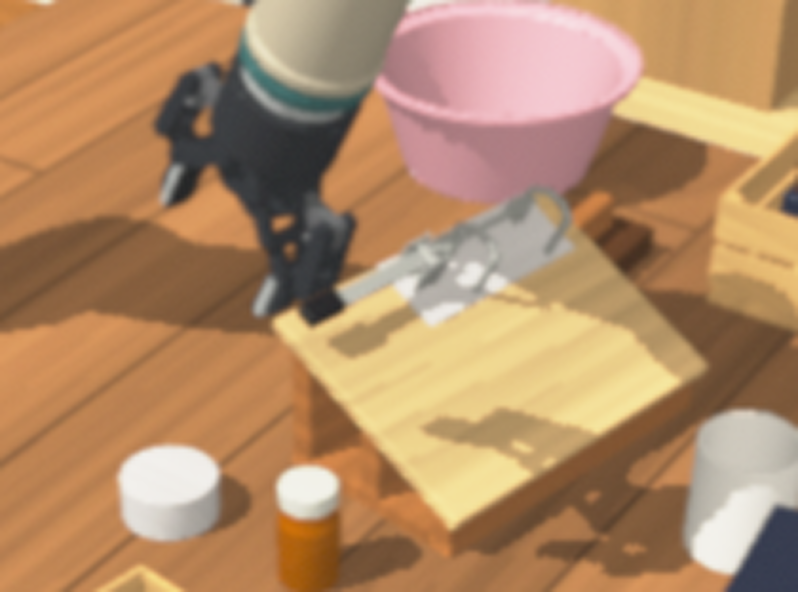

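View pics/t4.png

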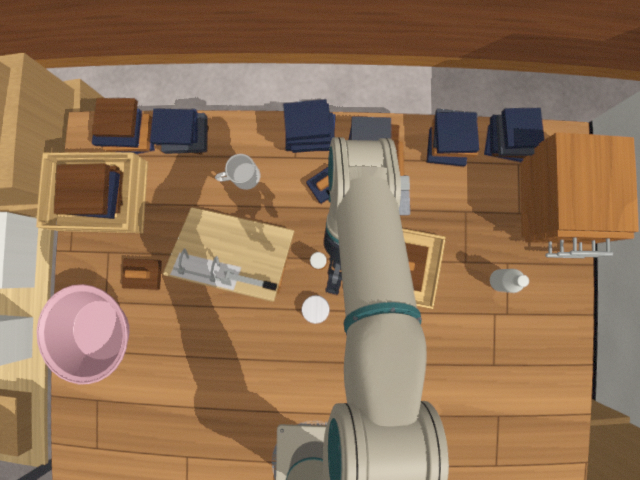

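The lever lies along the face with its grip at (320,305), as at the start, and the arches at (480,245) and (560,220) are over the posts. The bystanders have not moved. I hand in.

```bash
python3 -c "
from cell import *
print(finish_job())"
```

```text
the job is handed in; nothing more can be done
None
```

The job is done and handed in at about 22 s of the 67 s allowed; the hand-in gave no verdict.

**What I did:** I gripped the lever and lifted it along its arc to the upper stop, which swung the rings open. I then took the plate straight off the posts by its handle, set it in the tray and let go. Last, I gripped the lever again, brought it back down to the shut position and moved the arm clear.

**What the last checks showed:**
- **Lever and rings:** the lever lies parallel to the face, within measurement noise (slope 0.03), with its grip where it was at the start. The arches are back over the posts.
- **Plate:** right after release, the top camera showed it flat in the tray, handle up, within about 3 mm of the tray's centre. In the last top picture the arm hides part of the tray.
- **Other things:** spot checks on all seven bystanders agree with the start to about 1 mm sideways. Heights differ by up to 5 mm, which I took as depth noise.
- **Forces:** the highest tool force I saw was about 15 N, as the plate met the tray floor. I only read it at the end of each move.

One early reading disagreed: a first plane fit gave the panel a tilt of 0.51 rad instead of 0.45. I used the given tilt with the panel's outline instead, and the handle, plate and grip positions then matched to within about 6 mm.

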